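# Sweep the offcuts off the model-maker's board

### The job

Clear the work board: with closed fingers, sweep the three small wooden offcuts (square block, short bar, triangle) along the board and over its end into the scrap tray, the one without partitions. Only push them, do not pick them up, and leave the two finished models (cone and crossed discs), the brush jar and the glue bottle standing where they are.

Things in the scene. Friction and masses are not known exactly. Their poses are not given: they have to be found in the camera images.
- board: Fixed dark wooden work board, 270 mm (its x) by 300 mm (its y), flat top 75 mm above the bench. A wooden fence strip 8 mm thick and 13 mm high runs along each of its two long edges (x = +131 and -131 mm), so parts cannot slide off there; the two short ends are open. Origin: centre of its underside, on the bench; z up. The two trays stand at its two short ends (+y and -y), in either order.
- scrap_tray: Fixed open plywood tray without partitions, the scrap tray: 270 mm (its x) by 130 mm (its y), 70 mm high, walls and floor 5 mm thick. It stands along one short end of the board with its long side parallel to the board's edge and a 2 mm gap to it; its rim is 5 mm lower than the board's top. Origin: centre of its underside; axes parallel to the board's.
- parts_tray: Fixed plywood tray of the same outer size, partitioned into six compartments, with some dowels and discs glued in: the parts tray, at the board's other short end. Not to be used. Origin: centre of its underside.
- offcut_block: Loose pale wooden offcut, a square block 32 x 32 mm, 22 mm high, 14 to 23 g, lying on the board. Origin: its centre, 11 mm above the board; its z points up at the start.
- offcut_bar: Loose pale wooden offcut, a short bar 44 mm (its x) by 24 mm (its y), 20 mm high, 13 to 21 g, lying on the board. Origin: its centre, 10 mm above the board; its z points up at the start.
- offcut_triangle: Loose pale wooden offcut, a flat triangular prism (sides 42 mm, corners 24 mm from its axis), 22 mm high, 11 to 19 g, lying on the board. Origin: its centre, 11 mm above the board; its z points up at the start.
- cone_model: Finished model, a loose pointed pale wooden cone 60 mm tall on a round foot 44 mm across, 60 g, standing near the board's long middle line (its y axis). The offcuts lie on both sides of that line, about 65 to 90 mm off it. Origin: centre of its underside; z up.
- disc_model: Finished model, loose, two upright pale wooden discs 44 mm across that cross each other on a square foot 38 x 38 mm, 53 mm tall, 70 g, standing near the board's long middle line. Origin: centre of its underside; z up.
- brush_jar: Bystander on the bench: white round jar 70 mm across and 75 mm tall with brushes sticking out to 140 mm height. Origin: centre of its underside; z up.
- glue_bottle: Bystander on the bench: white bottle 52 mm across, 100 mm tall. Origin: centre of its underside; z up.

How it is judged:
By the outcome, as a careful person would: the job done as asked, in the order asked, and still so for the second after the job is handed in, with the robot touching nothing.
It also fails if it takes over 58 s, if anything falls off the work surface, if the arm or the gripper's body presses on something with over 40 N, if the wrist force passes 120 N, or if a joint passes its speed limit or range.

### The arm

A 6-joint arm with a two-finger parallel gripper is mounted at the origin on the work surface. World frame = base frame: x ahead of the robot, y to its left, z up, the work surface at z = 0. Lengths are in m, angles in rad, forces in N, time in s.
With the tool pointing down it reaches from about 0.25 to 0.775 m from the base axis. Payload 8.9 kg.
Tool frame: the origin (TCP) lies between the finger pads; the fingertips stand 22 mm ahead of it and the grasp point (between the pads) lies 3 mm ahead of it; z points along the fingers, y is the direction in which the jaws open and shut (so a half turn about z gives the same grasp; the last joint's range is limited). The gripper opens to 85 mm and grips with 20 to 120 N. Pads are 22 mm wide; open, the fingers measure 114 mm over their backs; the gripper's body (76 mm by 85 mm) begins 54 mm behind the grasp point. The pads swing forward as they close: fully open they stand 13 mm farther back than shut.
Start: joints at [1.138, 0.291, -0.153, 1.127, 0, 1.431], TCP at [0.152, 0.503, 0.253] pointing down, gripper open.
Joint ranges: [-2.52, 2.52], [-0.91, 1.74], [-1.3, 1.37], [-1.96, 2.02], [-1.52, 1.47], [-3.14, 3.14]. Speed limits (rad/s): [2.22, 2.22, 2.79, 3.14, 3.14, 3.14].

### API

Orientations are given as a unit quaternion [x, y, z, w].
In Python, from plant import * gives the robot as it stands. The module is installed in compiled form; this text tells all that it offers.
- The arm moves only by the tool apply_moves, never from a script. Its argument "targets" is a list of rows, each an object of numbers: "jaw": the opening, from -1 (shut) to 1 (fully open); "dx", "dy", "dz": the shift along the tool's x, y, z in cm; "wx", "wy", "wz": the turn, a rotation vector about the tool's x, y, z in rad. A call has 1 to 12 rows; each row is the pose to reach, as a shift and turn from the pose commanded when the call began, along the tool's axes at that moment; what a row does not reach only later rows make up. A row lasts 1/12 s, in which the tool goes at most 41.7 mm and 7.16 degrees, less where a joint would pass 70% of its speed; a pose out of reach is approached as far as the arm can. A call with a gripper value outside its range is refused whole. The fingers move at their own pace and stop on an object; "grip_force" is the grip in N (left out, the last holds). Time passes only in rows, so rows that repeat a pose let the fingers close. It gives the time, the measured TCP pose, the force and the opening at its end, in the units of the state.
- read_state(): the state, without advancing time (a new reading comes with each control period).
- snapshot(name): name is "scene" or "top" or "wrist"; returns a dict with "pixels" (480x640x3 uint8, red, green, blue), "mtx" (3x3 intrinsics, pixels), "extrinsics" (4x4, takes a point from world to camera coordinates). Camera axes: x right, y down, z forward; pixel columns grow to the right and rows downward; lengths in m; the calibration is good to about 2 mm. A picture is of the moment at which its call begins. There is no depth.
- finish_job(): hands the job in, once; it reports no verdict.
The state is a dict: "time": time; "joint_pos": joint angles; "joint_vel": joint speeds; "effort": joint torques, N m; "tool_pos": TCP position; "orientation": TCP orientation; "force": force on the tool from outside, world axes, zero at the start; "ft_torque": the same for the moment, N m; "finger_gap": finger opening in m.
Only numpy, scipy, OpenCV 4.12 (cv2) and the standard library are available. Lean on these libraries where they do the work, as an engineer would, in place of code of your own. Each camera call takes 0.05 s, during which the arm holds its last target. There are 200 camera calls.

## Working session

There is one attempt and no reset: what is moved stays moved. The work goes in short steps, Python scripts to look and compute and a tool call to move; the robot and the scene stay as the last step left them, time stands still between calls to the robot, and variables do not carry over. Pictures are saved under pics/ and viewed, about 8 in all and at most 12, crops included, and the job is handed in when it is done.

Besides the shell and the picture viewer there is one more tool, called after ">>>" as name(argument=value, ...) on one line, values as JSON. apply_moves: Moves the arm, as the interface text tells. Its arguments: {"type":"object","properties":{"targets":{"type":"array"},"grip_force":{"type":"number"}},"required":["targets"]}

```bash
mkdir -p pics
cat > h.py <<'E'
from plant import *
import numpy as np, cv2
def snap(n,f):
    s=snapshot(n); cv2.imwrite('pics/'+f,s['pixels'][:,:,::-1]); np.savez('pics/'+f+'.npz',K=s['mtx'],E=s['extrinsics']); return s
def w(f,uv,z):
    d=np.load('pics/'+f+'.npz');K,E=d['K'],d['E'];R,t=E[:3,:3],E[:3,3]
    c=-R.T@t; r=R.T@np.linalg.inv(K)@np.array([uv[0],uv[1],1.]); return c+r*(z-c[2])/r[2]
E
python3 - <<'E'
from h import *
snap('top','t1.png');snap('scene','s1.png')
s=read_state();print({k:np.round(v,3) for k,v in s.items()})
E
```

```text
{'time': np.float64(0.1), 'joint_pos': array([ 1.138,  0.291, -0.154,  1.127, -0.   ,  1.431]), 'joint_vel': array([ 0.   , -0.001,  0.001, -0.   ,  0.   , -0.002]), 'effort': array([ 1.0000e-03, -5.3798e+01,  3.3192e+01,  9.0000e-03, -0.0000e+00,
        0.0000e+00]), 'tool_pos': array([0.152, 0.502, 0.253]), 'orientation': array([ 0.146,  0.989, -0.001, -0.   ]), 'force': array([0.331, 0.009, 0.04 ]), 'ft_torque': array([ 0.009, -0.023, -0.019]), 'finger_gap': np.float64(0.085)}
```

View pics/t1.png

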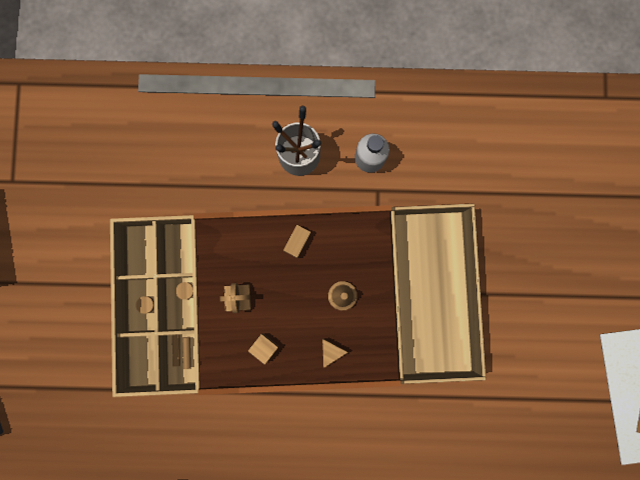

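View pics/s1.png

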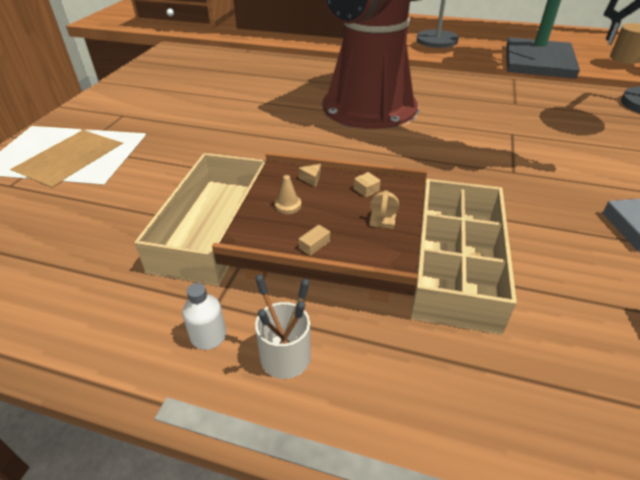

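The top view shows the scrap tray on the right (columns 395–485) and the parts tray on the left. The bar is at (297,241), the block at (263,349) and the triangle at (333,352). The cone is at (342,296) and the discs at (236,298). Next I convert these pixels to world positions.

Run:
```python
from h import *
for n,uv,z in [('bar',(297,241),.095),('block',(263,349),.097),('tri',(333,352),.097),('tri tip',(348,351),.097),('tri a',(322,340),.097),('tri b',(324,367),.097),('cone foot',(342,297),.085),('disc foot',(238,298),.08),
 ('scr TL',(393,208),.07),('scr TR',(473,206),.07),('scr BL',(401,382),.07),('scr BR',(484,379),.07),
 ('parts TR',(193,217),.07),('parts BR',(198,391),.07),('parts TL',(112,219),.07),('jar',(299,150),.075),('bottle',(374,147),.1)]:
    print(n,np.round(w('t1.png',uv,z)*1000).astype(int)[:2])
a=w('t1.png',(393,208),.07)-w('t1.png',(193,217),.07);print(np.linalg.norm(a),np.degrees(np.arctan2(a[1],a[0])))
a=w('t1.png',(401,382),.07)-w('t1.png',(198,391),.07);print(np.linalg.norm(a),np.degrees(np.arctan2(a[1],a[0])))
```

```text
bar [635  41]
block [474  87]
tri [472 -16]
tri tip [474 -38]
tri a [489   1]
tri b [450  -3]
cone foot [553 -28]
disc foot [548 129]
scr TL [ 692 -105]
scr TR [ 698 -229]
scr BL [ 427 -121]
scr BR [ 434 -246]
parts TR [670 204]
parts BR [406 186]
parts TL [664 329]
jar [778  43]
bottle [780 -71]
0.3097115802539153 -86.05221831560381
0.3069272680237335 -86.21891811738213
```

>>> apply_moves(targets=[{"jaw": -1, "dx": -2, "dy": -1.6, "wz": 0.08}, {"jaw": -1, "dx": -4.9, "dy": -4, "wz": 0.16}, {"jaw": -1, "dx": -7.8, "dy": -6.4, "wz": 0.25}, {"jaw": -1, "dx": -10.7, "dy": -8.8, "wz": 0.34}, {"jaw": -1, "dx": -13.6, "dy": -11.2, "wz": 0.43}, {"jaw": -1, "dx": -16.5, "dy": -13.6, "wz": 0.52}, {"jaw": -1, "dx": -19.4, "dy": -16, "wz": 0.61}, {"jaw": -1, "dx": -22.3, "dy": -18.4, "wz": 0.7}, {"jaw": -1, "dx": -25.2, "dy": -20.8, "wz": 0.79}, {"jaw": -1, "dx": -28.1, "dy": -23.2, "wz": 0.88}, {"jaw": -1, "dx": -30.4, "dy": -25.1, "wz": 0.97}, {"jaw": -1, "dx": -32, "dy": -26.4, "wz": 1.06}])

```text
invalid input at $.targets[0]: expected keys jaw, dx, dy, dz, wx, wy, wz
```

```bash
cat >> h.py <<'E'
from scipy.spatial.transform import Rotation as Ro
C=np.array([549,41.]);th=np.radians(-86.0);U=np.array([np.cos(th),np.sin(th)]);V=np.array([-U[1],U[0]])
def W(u,v): return C+u*U+v*V
def UV(p): d=np.asarray(p)[:2]*1000-C; return np.round([d@U,d@V],1)
def go(u,v,z,p=None):
    s=read_state();R=Ro.from_quat(s['orientation'])
    d=np.r_[W(u,v),z]-s['tool_pos']*1000
    Rt=np.array([np.r_[-U,0],np.r_[V,0],[0,0,-1]]).T
    print('t',round(float(s['time']),2),'at',UV(s['tool_pos']),np.round(s['tool_pos'],4),'gap',s['finger_gap'],'F',np.round(s['force'],1))
    print('move cm',np.round(R.inv().apply(d)/10,2),'w',np.round((R.inv()*Ro.from_matrix(Rt)).as_rotvec(),3))
E
python3 -c "
from h import *
for n,p in dict(bar=(.635,.041),block=(.474,.087),tri=(.471,-.014),cone=(.553,-.028),disc=(.548,.129)).items(): print(n,UV(p))
go(8,-81,180)"
```

```text
bar [ 6.  85.8]
block [-51.1 -71.6]
tri [ 49.4 -81.6]
cone [69.1 -0.8]
disc [-87.9   5.1]
t 0.1 at [-487.8 -364. ] [0.1519 0.5022 0.2528] gap 0.08525558227654854 F [0.3 0.  0. ]
move cm [-44.08 -36.26   7.32] w [-1.000e-03  1.000e-03  1.207e+00]
```

>>> apply_moves(targets=[{"jaw": -1, "dx": -2, "dy": -1.6, "dz": 0, "wx": 0, "wy": 0, "wz": 0.08}, {"jaw": -1, "dx": -4.9, "dy": -4, "dz": 0, "wx": 0, "wy": 0, "wz": 0.16}, {"jaw": -1, "dx": -7.8, "dy": -6.4, "dz": 0, "wx": 0, "wy": 0, "wz": 0.25}, {"jaw": -1, "dx": -10.7, "dy": -8.8, "dz": 0, "wx": 0, "wy": 0, "wz": 0.34}, {"jaw": -1, "dx": -13.6, "dy": -11.2, "dz": 0, "wx": 0, "wy": 0, "wz": 0.43}, {"jaw": -1, "dx": -16.5, "dy": -13.6, "dz": 0, "wx": 0, "wy": 0, "wz": 0.52}, {"jaw": -1, "dx": -19.4, "dy": -16, "dz": 0, "wx": 0, "wy": 0, "wz": 0.61}, {"jaw": -1, "dx": -22.3, "dy": -18.4, "dz": 0, "wx": 0, "wy": 0, "wz": 0.7}, {"jaw": -1, "dx": -25.2, "dy": -20.8, "dz": 0, "wx": 0, "wy": 0, "wz": 0.79}, {"jaw": -1, "dx": -28.1, "dy": -23.2, "dz": 0, "wx": 0, "wy": 0, "wz": 0.88}, {"jaw": -1, "dx": -30.4, "dy": -25.1, "dz": 0, "wx": 0, "wy": 0, "wz": 0.97}, {"jaw": -1, "dx": -32, "dy": -26.4, "dz": 0, "wx": 0, "wy": 0, "wz": 1.06}])

```text
time: 1.1
tool_pos: [0.3829, 0.1548, 0.2532]
orientation: [0.629, 0.778, -0.0, 0.0]
force: [0.5, -0.0, -0.3]
finger_gap: 0.0002
```

```bash
python3 -c "
from h import *
go(8,-81,180)"
```

```text
t 1.1 at [-125.1 -157.7] [0.3829 0.1548 0.2532] gap 0.00019523930300764566 F [ 0.5 -0.  -0.3]
move cm [-14.25   5.73   7.33] w [0.    0.    0.141]
```

>>> apply_moves(targets=[{"jaw": -1, "dx": -2, "dy": 0.8, "dz": 0, "wx": 0, "wy": 0, "wz": 0.05}, {"jaw": -1, "dx": -5, "dy": 2, "dz": 0, "wx": 0, "wy": 0, "wz": 0.1}, {"jaw": -1, "dx": -8, "dy": 3.2, "dz": 1, "wx": 0, "wy": 0, "wz": 0.141}, {"jaw": -1, "dx": -11, "dy": 4.4, "dz": 2, "wx": 0, "wy": 0, "wz": 0.141}, {"jaw": -1, "dx": -13, "dy": 5.2, "dz": 4, "wx": 0, "wy": 0, "wz": 0.141}, {"jaw": -1, "dx": -14.25, "dy": 5.73, "dz": 6, "wx": 0, "wy": 0, "wz": 0.141}, {"jaw": -1, "dx": -14.25, "dy": 5.73, "dz": 7.3, "wx": 0, "wy": 0, "wz": 0.141}, {"jaw": -1, "dx": -14.25, "dy": 5.73, "dz": 7.3, "wx": 0, "wy": 0, "wz": 0.141}])

```text
time: 1.77
tool_pos: [0.4669, 0.0297, 0.1776]
orientation: [0.68, 0.733, -0.002, -0.002]
force: [-1.7, 0.2, -0.7]
finger_gap: -0.0001
```

```bash
python3 -c "
from h import *
go(8,-81,103);snap('wrist','w1.png')"
```

```text
t 1.77 at [  5.6 -82.7] [0.4669 0.0297 0.1776] gap -0.00013801828288531837 F [-1.7  0.2 -0.7]
move cm [-0.25  0.2   7.46] w [-0.005 -0.001  0.005]
```

View pics/w1.png

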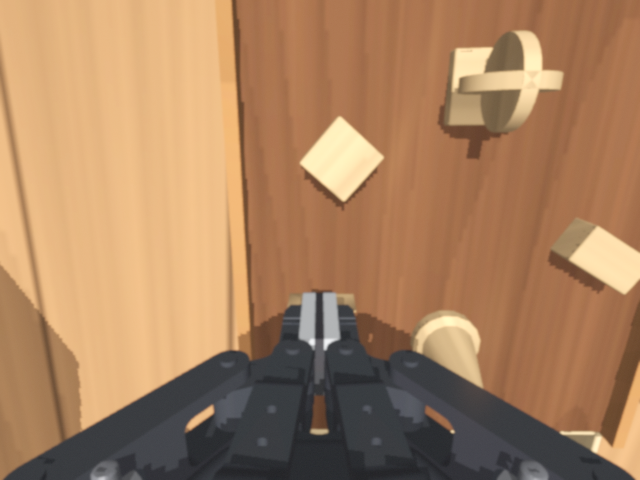

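The wrist view shows the block at (342,160), clear behind the fingers. The triangle's base edge runs over columns 288–355 near row 296, centred on the fingers. I'll check that gap numerically before descending.

```bash
python3 -c "
from h import *
for uv in [(289,296),(355,294),(340,117),(342,202),(300,162),(383,158)]: print(uv,UV(w('w1.png',uv,.097)))
d=np.load('pics/w1.png.npz')
for z in (.156,):
  for (u,v) in [(16.6,-82.7),(-5.4,-82.7)]:
    p=d['E']@np.r_[W(u,v)/1000,z,1];q=d['K']@p[:3];print(u,q[:2]/q[2])
"
```

```text
(289, 296) [  26.8 -100.3]
(355, 294) [ 25.2 -61.5]
(340, 117) [-73.6 -72.5]
(342, 202) [-29.7 -70.5]
(300, 162) [-51. -93.]
(383, 158) [-53.3 -49.6]
16.6 [318.33062436 336.81524984]
-5.4 [318.5637328  290.38774411]
```

>>> apply_moves(targets=[{"jaw": -1, "dx": 0.8, "dy": 0.2, "dz": 2, "wx": 0, "wy": 0, "wz": 0}, {"jaw": -1, "dx": 0.8, "dy": 0.2, "dz": 4, "wx": 0, "wy": 0, "wz": 0}, {"jaw": -1, "dx": 0.8, "dy": 0.2, "dz": 5.5, "wx": 0, "wy": 0, "wz": 0}, {"jaw": -1, "dx": 0.8, "dy": 0.2, "dz": 6.5, "wx": 0, "wy": 0, "wz": 0}, {"jaw": -1, "dx": 0.8, "dy": 0.2, "dz": 7.2, "wx": 0, "wy": 0, "wz": 0}, {"jaw": -1, "dx": 0.8, "dy": 0.2, "dz": 7.2, "wx": 0, "wy": 0, "wz": 0}])

```text
time: 2.32
tool_pos: [0.4694, 0.0389, 0.108]
orientation: [0.679, 0.734, -0.0, -0.0]
force: [-0.3, 0.2, 0.3]
finger_gap: 0.0002
```

```bash
python3 -c "
from h import *
go(100,-81,103)"
```

```text
t 2.32 at [ -3.5 -79.5] [0.4694 0.0389 0.108 ] gap 0.0002348541081517947 F [-0.3  0.2  0.3]
move cm [-10.34  -0.22   0.5 ] w [-0.001 -0.     0.007]
```

>>> apply_moves(targets=[{"jaw": -1, "dx": -0.5, "dy": -0.15, "dz": 0.3, "wx": 0, "wy": 0, "wz": 0}, {"jaw": -1, "dx": -1.2, "dy": -0.15, "dz": 0.4, "wx": 0, "wy": 0, "wz": 0}, {"jaw": -1, "dx": -2, "dy": -0.15, "dz": 0.4, "wx": 0, "wy": 0, "wz": 0}, {"jaw": -1, "dx": -2.7, "dy": -0.15, "dz": 0.4, "wx": 0, "wy": 0, "wz": 0}, {"jaw": -1, "dx": -3.4, "dy": -0.15, "dz": 0.4, "wx": 0, "wy": 0, "wz": 0}, {"jaw": -1, "dx": -4.1, "dy": -0.15, "dz": 0.4, "wx": 0, "wy": 0, "wz": 0}, {"jaw": -1, "dx": -4.8, "dy": -0.15, "dz": 0.4, "wx": 0, "wy": 0, "wz": 0}, {"jaw": -1, "dx": -5.5, "dy": -0.15, "dz": 0.4, "wx": 0, "wy": 0, "wz": 0}, {"jaw": -1, "dx": -6.2, "dy": -0.15, "dz": 0.4, "wx": 0, "wy": 0, "wz": 0}, {"jaw": -1, "dx": -6.9, "dy": -0.15, "dz": 0.4, "wx": 0, "wy": 0, "wz": 0}, {"jaw": -1, "dx": -7.5, "dy": -0.15, "dz": 0.4, "wx": 0, "wy": 0, "wz": 0}, {"jaw": -1, "dx": -8, "dy": -0.15, "dz": 0.4, "wx": 0, "wy": 0, "wz": 0}])

```text
time: 3.32
tool_pos: [0.4745, -0.0421, 0.1043]
orientation: [0.68, 0.733, -0.0, 0.0]
force: [-0.5, 0.5, -0.3]
finger_gap: 0.0004
```

```bash
python3 -c "
from h import *
go(190,-81,104);s=snap('top','t2.png');cv2.imwrite('pics/t2c.png',cv2.resize(s['pixels'][190:400,190:500,::-1],None,fx=2,fy=2))"
```

```text
t 3.32 at [ 77.7 -80.1] [ 0.4745 -0.0421  0.1043] gap 0.000353488755909036 F [-0.5  0.5 -0.3]
move cm [-11.22  -0.16   0.03] w [0.    0.    0.006]
```

View pics/t2c.png

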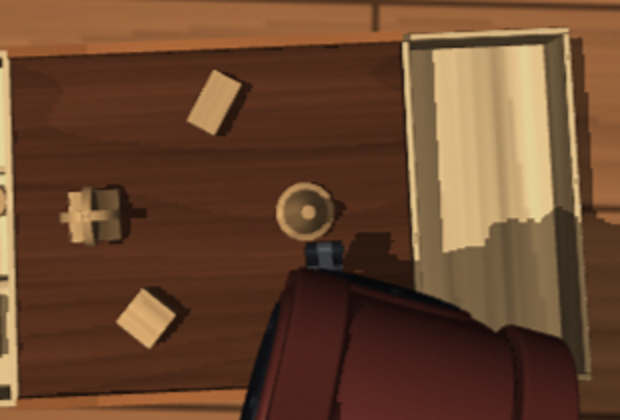

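The arm hides the triangle in this view. The models still stand, and the +y force suggests contact. I'll keep pushing over the end.

>>> apply_moves(targets=[{"jaw": -1, "dx": -0.5, "dy": -0.1, "dz": 0, "wx": 0, "wy": 0, "wz": 0}, {"jaw": -1, "dx": -1.2, "dy": -0.1, "dz": 0, "wx": 0, "wy": 0, "wz": 0}, {"jaw": -1, "dx": -2, "dy": -0.1, "dz": 0, "wx": 0, "wy": 0, "wz": 0}, {"jaw": -1, "dx": -2.8, "dy": -0.1, "dz": 0, "wx": 0, "wy": 0, "wz": 0}, {"jaw": -1, "dx": -3.6, "dy": -0.1, "dz": 0, "wx": 0, "wy": 0, "wz": 0}, {"jaw": -1, "dx": -4.4, "dy": -0.1, "dz": 0, "wx": 0, "wy": 0, "wz": 0}, {"jaw": -1, "dx": -5.2, "dy": -0.1, "dz": 0, "wx": 0, "wy": 0, "wz": 0}, {"jaw": -1, "dx": -6, "dy": -0.1, "dz": 0, "wx": 0, "wy": 0, "wz": 0}, {"jaw": -1, "dx": -6.8, "dy": -0.1, "dz": 0, "wx": 0, "wy": 0, "wz": 0}, {"jaw": -1, "dx": -7.6, "dy": -0.1, "dz": 0, "wx": 0, "wy": 0, "wz": 0}, {"jaw": -1, "dx": -8.4, "dy": -0.1, "dz": 0, "wx": 0, "wy": 0, "wz": 0}, {"jaw": -1, "dx": -9.2, "dy": -0.1, "dz": 0, "wx": 0, "wy": 0, "wz": 0}])

```text
time: 4.37
tool_pos: [0.4805, -0.134, 0.1043]
orientation: [0.68, 0.733, -0.0, -0.0]
force: [0.3, -0.4, 1.0]
finger_gap: -0.0
```

>>> apply_moves(targets=[{"jaw": -1, "dx": -0.5, "dy": 0, "dz": 0, "wx": 0, "wy": 0, "wz": 0}, {"jaw": -1, "dx": -0.5, "dy": 0, "dz": -1, "wx": 0, "wy": 0, "wz": 0}, {"jaw": -1, "dx": -0.5, "dy": 0, "dz": -4, "wx": 0, "wy": 0, "wz": 0}, {"jaw": -1, "dx": -0.5, "dy": 0, "dz": -7, "wx": 0, "wy": 0, "wz": 0}, {"jaw": -1, "dx": 2, "dy": 0, "dz": -8, "wx": 0, "wy": 0, "wz": 0}, {"jaw": -1, "dx": 5, "dy": 0, "dz": -8, "wx": 0, "wy": 0, "wz": 0}, {"jaw": -1, "dx": 8, "dy": 0, "dz": -8, "wx": 0, "wy": 0, "wz": 0}, {"jaw": -1, "dx": 11.5, "dy": 0.2, "dz": -8, "wx": 0, "wy": 0, "wz": 0}, {"jaw": -1, "dx": 15, "dy": 0.4, "dz": -8, "wx": 0, "wy": 0, "wz": 0}, {"jaw": -1, "dx": 18.5, "dy": 0.6, "dz": -8, "wx": 0, "wy": 0, "wz": 0}, {"jaw": -1, "dx": 22, "dy": 0.8, "dz": -8, "wx": 0, "wy": 0, "wz": 0}, {"jaw": -1, "dx": 24.5, "dy": 0.9, "dz": -8, "wx": 0, "wy": 0, "wz": 0}])

```text
time: 5.37
tool_pos: [0.4703, 0.1145, 0.1852]
orientation: [0.679, 0.734, 0.0, -0.0]
force: [0.8, -0.5, -0.4]
finger_gap: -0.0001
```

```bash
python3 -c "
from h import *
go(-100,-71.5,104);s=snap('top','t3.png');cv2.imwrite('pics/t3c.png',cv2.resize(s['pixels'][190:400,190:500,::-1],None,fx=2,fy=2))"
```

```text
t 5.37 at [-78.8 -73.4] [0.4703 0.1145 0.1852] gap -0.00013477101222677472 F [ 0.8 -0.5 -0.4]
move cm [2.11 0.2  8.12] w [ 0.001 -0.001  0.008]
```

View pics/t3c.png

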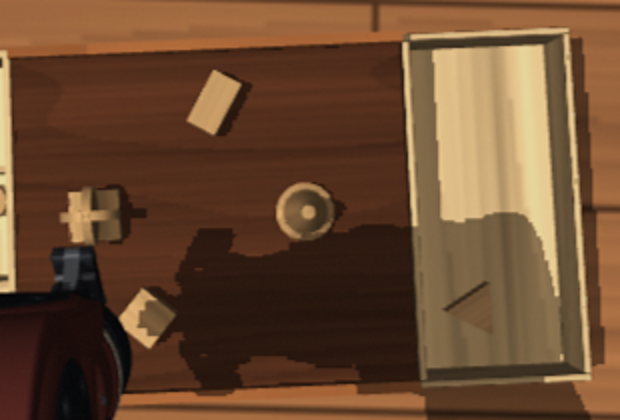

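The triangle is in the scrap tray at crop (470,305). The block sits at 45°, so I approach its face with the tool turned, then turn the tool back while pushing.

>>> apply_moves(targets=[{"jaw": -1, "dx": -0.1, "dy": -0.8, "dz": 0, "wx": 0, "wy": 0, "wz": -0.12}, {"jaw": -1, "dx": -0.2, "dy": -1.6, "dz": 0, "wx": 0, "wy": 0, "wz": -0.24}, {"jaw": -1, "dx": -0.3, "dy": -2.3, "dz": 0, "wx": 0, "wy": 0, "wz": -0.36}, {"jaw": -1, "dx": -0.3, "dy": -2.3, "dz": 0, "wx": 0, "wy": 0, "wz": -0.48}, {"jaw": -1, "dx": -0.3, "dy": -2.3, "dz": 1, "wx": 0, "wy": 0, "wz": -0.6}, {"jaw": -1, "dx": -0.3, "dy": -2.3, "dz": 3, "wx": 0, "wy": 0, "wz": -0.7}, {"jaw": -1, "dx": -0.3, "dy": -2.3, "dz": 5, "wx": 0, "wy": 0, "wz": -0.78}, {"jaw": -1, "dx": -0.3, "dy": -2.3, "dz": 6.7, "wx": 0, "wy": 0, "wz": -0.78}, {"jaw": -1, "dx": -0.3, "dy": -2.3, "dz": 7.8, "wx": 0, "wy": 0, "wz": -0.78}, {"jaw": -1, "dx": -0.3, "dy": -2.3, "dz": 8, "wx": 0, "wy": 0, "wz": -0.78}, {"jaw": -1, "dx": -0.3, "dy": -2.3, "dz": 8, "wx": 0, "wy": 0, "wz": -0.78}])

```text
time: 6.33
tool_pos: [0.4477, 0.1071, 0.1044]
orientation: [0.35, 0.937, -0.0, -0.001]
force: [1.3, 0.3, -0.2]
finger_gap: 0.0001
```

```bash
python3 -c "
from h import *
go(-76.2,-96.3,104)"
```

```text
t 6.33 at [-73.  -96.5] [0.4477 0.1071 0.1044] gap 0.00010753079941547317 F [ 1.3  0.3 -0.2]
move cm [0.22 0.24 0.04] w [-0.001 -0.     0.786]
```

>>> apply_moves(targets=[{"jaw": -1, "dx": -0.4, "dy": 0.2, "dz": 0, "wx": 0, "wy": 0, "wz": 0}, {"jaw": -1, "dx": -0.9, "dy": 0.2, "dz": 0, "wx": 0, "wy": 0, "wz": 0}, {"jaw": -1, "dx": -1.3, "dy": 0.4, "dz": 0, "wx": 0, "wy": 0, "wz": 0.1}, {"jaw": -1, "dx": -1.75, "dy": 0.6, "dz": 0, "wx": 0, "wy": 0, "wz": 0.2}, {"jaw": -1, "dx": -2.2, "dy": 0.75, "dz": 0, "wx": 0, "wy": 0, "wz": 0.3}, {"jaw": -1, "dx": -2.65, "dy": 0.85, "dz": 0, "wx": 0, "wy": 0, "wz": 0.4}, {"jaw": -1, "dx": -3.1, "dy": 0.9, "dz": 0, "wx": 0, "wy": 0, "wz": 0.5}, {"jaw": -1, "dx": -3.6, "dy": 0.9, "dz": 0, "wx": 0, "wy": 0, "wz": 0.6}, {"jaw": -1, "dx": -4.1, "dy": 0.85, "dz": 0, "wx": 0, "wy": 0, "wz": 0.7}, {"jaw": -1, "dx": -4.5, "dy": 0.75, "dz": 0, "wx": 0, "wy": 0, "wz": 0.78}, {"jaw": -1, "dx": -4.5, "dy": 0.75, "dz": 0, "wx": 0, "wy": 0, "wz": 0.786}])

```text
time: 7.25
tool_pos: [0.4886, 0.0825, 0.1052]
orientation: [0.684, 0.73, 0.001, 0.001]
force: [0.1, 0.3, 0.2]
finger_gap: 0.0002
```

```bash
python3 -c "
from h import *
go(170,-62,104)
a=snap('wrist','w2.png')['pixels'];b=snap('scene','s2.png')['pixels'][120:300,130:530]
cv2.imwrite('pics/m2.png',np.vstack([cv2.resize(a,(533,400)),cv2.copyMakeBorder(b,0,0,0,133,0)])[:,:,::-1])"
```

```text
t 7.25 at [-45.6 -57.4] [0.4886 0.0825 0.1052] gap 0.0002017620103899885 F [0.1 0.3 0.2]
move cm [-21.56  -0.37   0.13] w [ 0.002  0.    -0.004]
```

View pics/m2.png

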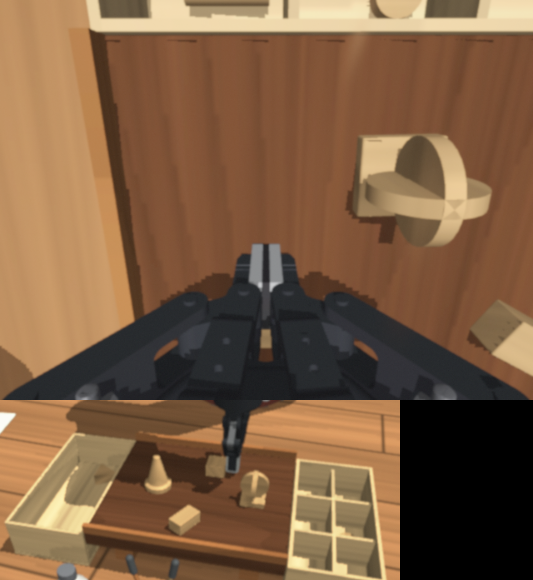

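```bash
python3 -c "
from h import *
b=cv2.imread('pics/s2.png')[160:215,310:400]
cv2.imwrite('pics/s2c.png',cv2.resize(b,None,fx=8,fy=8,interpolation=cv2.INTER_CUBIC))"
```

```text
(no output)
```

View pics/s2c.png

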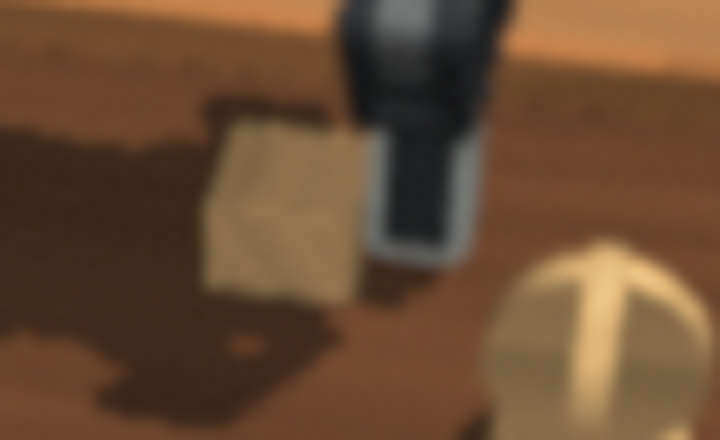

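```bash
python3 -c "
from h import *
for c in [(238,122),(362,132),(360,222),(205,205)]: print(UV(w('s2.png',(310+c[0]/8,160+c[1]/8),.097)))"
```

```text
[ -6.2 -70.2]
[-32.9 -72. ]
[-37.6 -39.2]
[ -5.  -38.5]
```

The block is square against the finger, centred within 2 mm, and its edge is 16 mm clear of the cone's foot. I push straight along the board.

>>> apply_moves(targets=[{"jaw": -1, "dx": -0.5, "dy": 0.05, "dz": 0.1, "wx": 0, "wy": 0, "wz": 0}, {"jaw": -1, "dx": -1.2, "dy": 0.1, "dz": 0.1, "wx": 0, "wy": 0, "wz": 0}, {"jaw": -1, "dx": -2.1, "dy": 0.1, "dz": 0.1, "wx": 0, "wy": 0, "wz": 0}, {"jaw": -1, "dx": -3, "dy": 0.1, "dz": 0.1, "wx": 0, "wy": 0, "wz": 0}, {"jaw": -1, "dx": -3.9, "dy": 0.1, "dz": 0.1, "wx": 0, "wy": 0, "wz": 0}, {"jaw": -1, "dx": -4.8, "dy": 0.1, "dz": 0.1, "wx": 0, "wy": 0, "wz": 0}, {"jaw": -1, "dx": -5.7, "dy": 0.1, "dz": 0.1, "wx": 0, "wy": 0, "wz": 0}, {"jaw": -1, "dx": -6.6, "dy": 0.1, "dz": 0.1, "wx": 0, "wy": 0, "wz": 0}, {"jaw": -1, "dx": -7.5, "dy": 0.1, "dz": 0.1, "wx": 0, "wy": 0, "wz": 0}, {"jaw": -1, "dx": -8.4, "dy": 0.1, "dz": 0.1, "wx": 0, "wy": 0, "wz": 0}, {"jaw": -1, "dx": -9.2, "dy": 0.1, "dz": 0.1, "wx": 0, "wy": 0, "wz": 0}, {"jaw": -1, "dx": -9.8, "dy": 0.1, "dz": 0.1, "wx": 0, "wy": 0, "wz": 0}])

```text
time: 8.35
tool_pos: [0.4949, -0.0155, 0.1033]
orientation: [0.682, 0.731, -0.0, 0.0]
force: [0.1, -0.6, -0.1]
finger_gap: -0.0
```

```bash
python3 -c "
from h import *
go(175,-58,104)
b=snap('scene','s3.png')['pixels'][140:230,220:370]
cv2.imwrite('pics/s3c.png',cv2.resize(b,None,fx=5,fy=5,interpolation=cv2.INTER_CUBIC)[:,:,::-1])"
```

```text
t 8.35 at [ 52.6 -57.9] [ 0.4949 -0.0155  0.1033] gap -4.6846313638147766e-05 F [ 0.1 -0.6 -0.1]
move cm [-1.224e+01 -1.000e-02 -7.000e-02] w [-0.  0. -0.]
```

View pics/s3c.png

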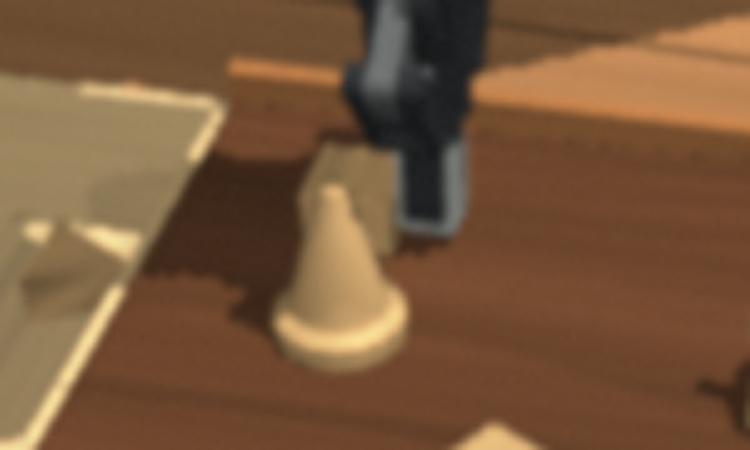

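The block is still flush in front of the finger, and the cone is untouched. I push it over the end, then lift and go back for the bar.

>>> apply_moves(targets=[{"jaw": -1, "dx": -0.5, "dy": 0, "dz": 0, "wx": 0, "wy": 0, "wz": 0}, {"jaw": -1, "dx": -1.3, "dy": 0, "dz": 0, "wx": 0, "wy": 0, "wz": 0}, {"jaw": -1, "dx": -2.3, "dy": 0, "dz": 0, "wx": 0, "wy": 0, "wz": 0}, {"jaw": -1, "dx": -3.4, "dy": 0, "dz": 0, "wx": 0, "wy": 0, "wz": 0}, {"jaw": -1, "dx": -4.5, "dy": 0, "dz": 0, "wx": 0, "wy": 0, "wz": 0}, {"jaw": -1, "dx": -5.6, "dy": 0, "dz": 0, "wx": 0, "wy": 0, "wz": 0}, {"jaw": -1, "dx": -6.7, "dy": 0, "dz": 0, "wx": 0, "wy": 0, "wz": 0}, {"jaw": -1, "dx": -7.8, "dy": 0, "dz": 0, "wx": 0, "wy": 0, "wz": 0}, {"jaw": -1, "dx": -8.9, "dy": 0, "dz": 0, "wx": 0, "wy": 0, "wz": 0}, {"jaw": -1, "dx": -10, "dy": 0, "dz": 0, "wx": 0, "wy": 0, "wz": 0}, {"jaw": -1, "dx": -11.2, "dy": 0, "dz": 0, "wx": 0, "wy": 0, "wz": 0}, {"jaw": -1, "dx": -12.2, "dy": 0, "dz": 0, "wx": 0, "wy": 0, "wz": 0}])

```text
time: 9.4
tool_pos: [0.5035, -0.1376, 0.1033]
orientation: [0.682, 0.731, -0.0, 0.0]
force: [0.4, -0.2, -0.0]
finger_gap: 0.0
```

>>> apply_moves(targets=[{"jaw": -1, "dx": 0, "dy": 0, "dz": 0, "wx": 0, "wy": 0, "wz": 0}, {"jaw": -1, "dx": 0, "dy": 0, "dz": -2, "wx": 0, "wy": 0, "wz": 0}, {"jaw": -1, "dx": 0, "dy": 0, "dz": -5, "wx": 0, "wy": 0, "wz": 0}, {"jaw": -1, "dx": 0, "dy": 0, "dz": -8, "wx": 0, "wy": 0, "wz": 0}, {"jaw": -1, "dx": 2, "dy": 0, "dz": -10, "wx": 0, "wy": 0, "wz": 0}, {"jaw": -1, "dx": 5, "dy": 1, "dz": -10, "wx": 0, "wy": 0, "wz": 0}, {"jaw": -1, "dx": 8, "dy": 2, "dz": -10, "wx": 0, "wy": 0, "wz": 0}, {"jaw": -1, "dx": 11, "dy": 3, "dz": -10, "wx": 0, "wy": 0, "wz": 0}, {"jaw": -1, "dx": 14, "dy": 4, "dz": -10, "wx": 0, "wy": 0, "wz": 0}, {"jaw": -1, "dx": 17, "dy": 5, "dz": -10, "wx": 0, "wy": 0, "wz": 0}, {"jaw": -1, "dx": 19, "dy": 6, "dz": -10, "wx": 0, "wy": 0, "wz": 0}, {"jaw": -1, "dx": 20, "dy": 7, "dz": -10, "wx": 0, "wy": 0, "wz": 0}])

```text
time: 10.4
tool_pos: [0.559, 0.0712, 0.2033]
orientation: [0.681, 0.732, 0.0, -0.0]
force: [0.6, -0.4, 0.7]
finger_gap: -0.0001
```

```bash
python3 -c "
from h import *
go(-50,85,190)
a=snap('wrist','w3.png')['pixels'];b=snap('scene','s4.png')['pixels'][130:290,130:530]
cv2.imwrite('pics/m3.png',np.vstack([cv2.resize(a,(533,400)),cv2.copyMakeBorder(b,0,0,0,133,0)])[:,:,::-1])
for uv in [(298,225),(313,232),(300,258),(284,251)]: print(uv,UV(w('t1.png',uv,.095)))
"
```

```text
t 10.4 at [-29.4  12.1] [0.559  0.0712 0.2033] gap -6.460937810416296e-05 F [ 0.6 -0.4  0.7]
move cm [2.04 7.3  1.33] w [-0.    -0.001  0.003]
(298, 225) [  8.3 109.7]
(313, 232) [30.3 98.1]
(300, 258) [ 9.1 60. ]
(284, 251) [-14.4  71.6]
```

View pics/m3.png

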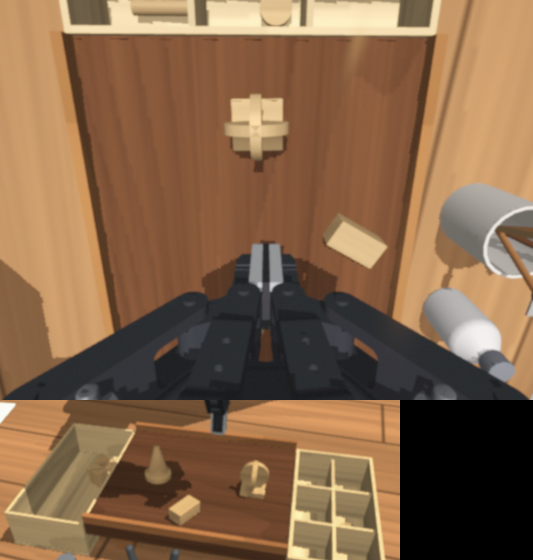

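The block is off the board and in the scrap tray. The bar lies with its long face turned about 30°, so I use the same turned approach from behind it.

>>> apply_moves(targets=[{"jaw": -1, "dx": 0, "dy": 1, "dz": 0, "wx": 0, "wy": 0, "wz": 0.1}, {"jaw": -1, "dx": -0.2, "dy": 3, "dz": 0, "wx": 0, "wy": 0, "wz": 0.2}, {"jaw": -1, "dx": -0.5, "dy": 5, "dz": 0, "wx": 0, "wy": 0, "wz": 0.3}, {"jaw": -1, "dx": -0.7, "dy": 7, "dz": 0, "wx": 0, "wy": 0, "wz": 0.4}, {"jaw": -1, "dx": -0.9, "dy": 8.4, "dz": 1, "wx": 0, "wy": 0, "wz": 0.5}, {"jaw": -1, "dx": -0.9, "dy": 8.9, "dz": 3, "wx": 0, "wy": 0, "wz": 0.523}, {"jaw": -1, "dx": -0.9, "dy": 8.9, "dz": 5, "wx": 0, "wy": 0, "wz": 0.523}, {"jaw": -1, "dx": -0.9, "dy": 8.9, "dz": 7, "wx": 0, "wy": 0, "wz": 0.523}, {"jaw": -1, "dx": -0.9, "dy": 8.9, "dz": 8.8, "wx": 0, "wy": 0, "wz": 0.523}, {"jaw": -1, "dx": -0.9, "dy": 8.9, "dz": 9.7, "wx": 0, "wy": 0, "wz": 0.523}, {"jaw": -1, "dx": -0.9, "dy": 8.9, "dz": 9.9, "wx": 0, "wy": 0, "wz": 0.523}, {"jaw": -1, "dx": -0.9, "dy": 8.9, "dz": 9.9, "wx": 0, "wy": 0, "wz": 0.523}])

```text
time: 11.5
tool_pos: [0.6482, 0.065, 0.1042]
orientation: [0.848, 0.53, -0.0, -0.0]
force: [-0.4, -0.2, 0.4]
finger_gap: -0.0002
```

```bash
python3 -c "
from h import *
go(-20.5,101.5,103.5)
# planned arc: bar centre 8,85 ; pusher rel -23mm
s=read_state();p0=UV(s['tool_pos'])
phi0=0.523;c=np.array([8,85.]);e=lambda f:np.array([np.cos(f),-np.sin(f)])
def loc(p): d=p-p0; return np.round([-(d@e(phi0)),d@np.array([np.sin(phi0),np.cos(phi0)])],0)
for a in (.5,1): print('appr',loc(p0+a*(c-23*e(phi0)-p0))/10,0)
for k in range(1,8):
    f=max(phi0-.1*k,0);c=c+5*e(f);print(loc(c-23*e(f))/10,round(phi0-f,3),c)
"
```

```text
t 11.5 at [-17.  100.7] [0.6482 0.065  0.1042] gap -0.00021890427970121436 F [-0.4 -0.2  0.4]
move cm [ 0.34 -0.1   0.07] w [-0.001  0.    -0.523]
appr [-0.3 -0.1] 0
appr [-0.6 -0.1] 0
[-1.2 -0.3] 0.1 [12.55930776 82.9475106 ]
[-1.7 -0.4] 0.2 [17.300745   81.36044636]
[-2.2 -0.5] 0.3 [22.17693685 80.25466472]
[-2.8 -0.5] 0.4 [27.13916201 79.64121427]
[-3.3 -0.5] 0.5 [32.13783957 79.5262244 ]
[-3.8 -0.3] 0.523 [37.13783957 79.5262244 ]
[-4.2 -0. ] 0.523 [42.13783957 79.5262244 ]
```

>>> apply_moves(targets=[{"jaw": -1, "dx": -0.3, "dy": -0.1, "dz": 0, "wx": 0, "wy": 0, "wz": 0}, {"jaw": -1, "dx": -0.7, "dy": -0.1, "dz": 0, "wx": 0, "wy": 0, "wz": 0}, {"jaw": -1, "dx": -1.2, "dy": -0.3, "dz": 0, "wx": 0, "wy": 0, "wz": -0.1}, {"jaw": -1, "dx": -1.7, "dy": -0.4, "dz": 0, "wx": 0, "wy": 0, "wz": -0.2}, {"jaw": -1, "dx": -2.2, "dy": -0.5, "dz": 0, "wx": 0, "wy": 0, "wz": -0.3}, {"jaw": -1, "dx": -2.8, "dy": -0.5, "dz": 0, "wx": 0, "wy": 0, "wz": -0.4}, {"jaw": -1, "dx": -3.3, "dy": -0.5, "dz": 0, "wx": 0, "wy": 0, "wz": -0.5}, {"jaw": -1, "dx": -3.8, "dy": -0.3, "dz": 0, "wx": 0, "wy": 0, "wz": -0.523}, {"jaw": -1, "dx": -4.2, "dy": 0, "dz": 0, "wx": 0, "wy": 0, "wz": -0.523}, {"jaw": -1, "dx": -4.2, "dy": 0, "dz": 0, "wx": 0, "wy": 0, "wz": -0.523}])

```text
time: 12.33
tool_pos: [0.6309, 0.0265, 0.1053]
orientation: [0.683, 0.731, 0.0, 0.001]
force: [0.5, 0.0, -0.4]
finger_gap: 0.0002
```

```bash
python3 -c "
from h import *
go(175,80,103.5)
b=snap('scene','s5.png')['pixels'][180:280,230:380]
cv2.imwrite('pics/s5c.png',cv2.resize(b,None,fx=5,fy=5,interpolation=cv2.INTER_CUBIC)[:,:,::-1])"
```

```text
t 12.33 at [20.1 80.7] [0.6309 0.0265 0.1053] gap 0.00023630527715590277 F [ 0.5  0.  -0.4]
move cm [-15.49  -0.04   0.18] w [ 0.002  0.001 -0.002]
```

View pics/s5c.png

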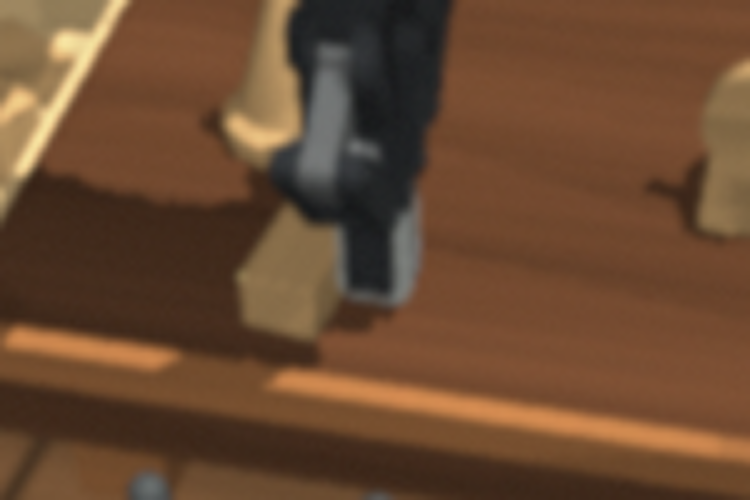

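```bash
python3 -c "
from h import *
for c in [(240,280),(325,292)]: print(UV(w('s5.png',(230+c[0]/5,180+c[1]/5),.095)))"
```

```text
[ 54.8 102.2]
[ 28.9 102.1]
```

The bar is flush with the finger, with its centre at v≈80 against the finger's 80.7. I push it over the end.

>>> apply_moves(targets=[{"jaw": -1, "dx": -0.5, "dy": 0, "dz": 0.1, "wx": 0, "wy": 0, "wz": 0}, {"jaw": -1, "dx": -1.2, "dy": 0, "dz": 0.1, "wx": 0, "wy": 0, "wz": 0}, {"jaw": -1, "dx": -2, "dy": 0, "dz": 0.1, "wx": 0, "wy": 0, "wz": 0}, {"jaw": -1, "dx": -2.8, "dy": 0, "dz": 0.1, "wx": 0, "wy": 0, "wz": 0}, {"jaw": -1, "dx": -3.6, "dy": 0, "dz": 0.1, "wx": 0, "wy": 0, "wz": 0}, {"jaw": -1, "dx": -4.4, "dy": 0, "dz": 0.1, "wx": 0, "wy": 0, "wz": 0}, {"jaw": -1, "dx": -5.2, "dy": 0, "dz": 0.1, "wx": 0, "wy": 0, "wz": 0}, {"jaw": -1, "dx": -6, "dy": 0, "dz": 0.1, "wx": 0, "wy": 0, "wz": 0}, {"jaw": -1, "dx": -6.8, "dy": 0, "dz": 0.1, "wx": 0, "wy": 0, "wz": 0}, {"jaw": -1, "dx": -7.6, "dy": 0, "dz": 0.1, "wx": 0, "wy": 0, "wz": 0}, {"jaw": -1, "dx": -8.4, "dy": 0, "dz": 0.1, "wx": 0, "wy": 0, "wz": 0}, {"jaw": -1, "dx": -9.2, "dy": 0, "dz": 0.1, "wx": 0, "wy": 0, "wz": 0}])

```text
time: 13.38
tool_pos: [0.6367, -0.0649, 0.1033]
orientation: [0.682, 0.731, -0.0, -0.0]
force: [0.3, -0.4, -0.9]
finger_gap: -0.0
```

>>> apply_moves(targets=[{"jaw": -1, "dx": -0.7, "dy": 0, "dz": 0, "wx": 0, "wy": 0, "wz": 0}, {"jaw": -1, "dx": -1.5, "dy": 0, "dz": 0, "wx": 0, "wy": 0, "wz": 0}, {"jaw": -1, "dx": -2.3, "dy": 0, "dz": 0, "wx": 0, "wy": 0, "wz": 0}, {"jaw": -1, "dx": -3.1, "dy": 0, "dz": 0, "wx": 0, "wy": 0, "wz": 0}, {"jaw": -1, "dx": -4, "dy": 0, "dz": 0, "wx": 0, "wy": 0, "wz": 0}, {"jaw": -1, "dx": -5, "dy": 0, "dz": 0, "wx": 0, "wy": 0, "wz": 0}, {"jaw": -1, "dx": -6, "dy": 0, "dz": 0, "wx": 0, "wy": 0, "wz": 0}, {"jaw": -1, "dx": -6.2, "dy": 0, "dz": 0, "wx": 0, "wy": 0, "wz": 0}, {"jaw": -1, "dx": -6.2, "dy": 0, "dz": -1, "wx": 0, "wy": 0, "wz": 0}, {"jaw": -1, "dx": -6.2, "dy": 0, "dz": -4, "wx": 0, "wy": 0, "wz": 0}, {"jaw": -1, "dx": -6.2, "dy": 0, "dz": -7, "wx": 0, "wy": 0, "wz": 0}, {"jaw": -1, "dx": -6.2, "dy": 0, "dz": -10, "wx": 0, "wy": 0, "wz": 0}])

```text
time: 14.38
tool_pos: [0.6407, -0.1254, 0.2051]
orientation: [0.682, 0.732, 0.0, -0.0]
force: [1.5, -0.2, 0.3]
finger_gap: -0.0
```

>>> apply_moves(targets=[{"jaw": -1, "dx": 2, "dy": -1, "dz": -2, "wx": 0, "wy": 0, "wz": 0}, {"jaw": -1, "dx": 5, "dy": -3, "dz": -4, "wx": 0, "wy": 0, "wz": 0}, {"jaw": -1, "dx": 8, "dy": -5, "dz": -5, "wx": 0, "wy": 0, "wz": 0}, {"jaw": -1, "dx": 11.5, "dy": -7, "dz": -5, "wx": 0, "wy": 0, "wz": 0}, {"jaw": -1, "dx": 15, "dy": -9, "dz": -5, "wx": 0, "wy": 0, "wz": 0}, {"jaw": -1, "dx": 18.5, "dy": -11, "dz": -5, "wx": 0, "wy": 0, "wz": 0}, {"jaw": -1, "dx": 22, "dy": -13, "dz": -5, "wx": 0, "wy": 0, "wz": 0}, {"jaw": -1, "dx": 25.5, "dy": -15, "dz": -5, "wx": 0, "wy": 0, "wz": 0}, {"jaw": -1, "dx": 29, "dy": -17, "dz": -5, "wx": 0, "wy": 0, "wz": 0}, {"jaw": -1, "dx": 32, "dy": -18, "dz": -5, "wx": 0, "wy": 0, "wz": 0}, {"jaw": -1, "dx": 34, "dy": -18, "dz": -5, "wx": 0, "wy": 0, "wz": 0}, {"jaw": -1, "dx": 34, "dy": -18, "dz": -5, "wx": 0, "wy": 0, "wz": 0}])

```text
time: 15.38
tool_pos: [0.4365, 0.2041, 0.2544]
orientation: [0.68, 0.733, 0.001, -0.0]
force: [0.1, -1.0, -0.6]
finger_gap: 0.0001
```

```bash
python3 -c "
from h import *
go(0,0,300)
a=snap('top','t4.png')['pixels'][100:400,100:500];b=snap('scene','s6.png')['pixels'][130:370,130:530]
cv2.imwrite('pics/m4.png',np.vstack([a,b])[:,:,::-1])"
```

```text
t 15.38 at [-170.6 -100.9] [0.4365 0.2041 0.2544] gap 8.402771111957479e-05 F [ 0.1 -1.  -0.6]
move cm [-17.09  10.02  -4.57] w [ 0.001 -0.002  0.004]
```

View pics/m4.png

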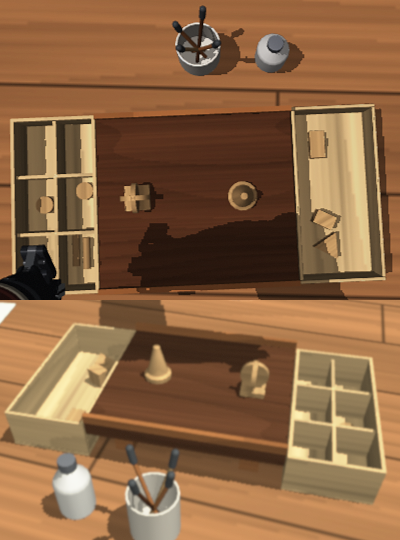

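All three offcuts are in the scrap tray: bar at (317,143), block at (325,217) and triangle at (328,243) in the crop. The models, jar and bottle stand where they were, and the arm is clear.

```bash
python3 -c "
from plant import *
print(finish_job())"
```

```text
the job is handed in; nothing more can be done
None
```

The board is clear: I swept the triangle, then the block, then the bar over its end into the scrap tray, pushing with closed fingers only. The job was handed in after about 15.4 s of robot time.

- **Last check:** the final top view shows all three offcuts inside the scrap tray and none on the board. The block appears to lean on or overlap the triangle a little. The bar shows in the top view only.
- **Models and bystanders:** the cone, crossed discs, brush jar and glue bottle are standing, and by eye they are where they were at the start.
- **Forces:** the force readings at the end of each move were about 2 N or less. I did not see the values within a move.
- **Disagreement:** an early wrist-camera reading put the triangle's near edge about 10 mm off the top view's. I allowed extra clearance for it, and it made no difference to the push.
- **Order:** I read the list of offcuts as a list, not a required order. The triangle went first because it lay ahead of the block in the same lane.

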